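# Clip the grating plate onto its collecting tub

## Task

Fit the coarse grater plate onto the narrow collecting tub so it is ready for use: set it in the mouth of the tub, either way round, and push it straight down until the hooks at both ends of the tub have snapped over it and it sits level and fully home. Leave the tub standing upright on the worktop, and leave the slicing plate, the mug, the egg cup and the fork where they are.

Things in the scene. Friction and masses are not known exactly. Their poses are not given: they have to be found in the camera images.
- tub: White plastic collecting tub, loose on the worktop, open at the top: 60 x 182 mm outside, 54 x 176 mm inside, walls 3 mm, rim 55 mm above its underside, about 0.55 kg. Origin at the centre of its underside, z up, y along its length. At each end (y = +98 and -98 mm) stands a springy upright hook, 26 mm wide, its top 81.5 mm above the tub's underside, nose pointing inward.
- tub_mouth (a point): Centre of the tub's mouth at rim height, 55 mm above its underside. Fully home, the plate's flange lies on the rim: plate origin 27 mm and flange top 62 mm above the tub's underside (up to 1.5 mm more with the play under the hooks). Put down without pressing, the plate stays about 17 mm higher, the ends of its flange resting on the sloping hook noses.
- grater: Coarse grater plate: grey plastic frame, steel panel full of raised teeth, about 0.16 kg, 66 x 192 x 35 mm, lying right way up. Origin at the centre of its underside, z up, y along its length; same either way round. A skirt 50 x 173 mm, 28 mm deep, under the flange drops into the tub's mouth with 2 mm play at each side, 1.5 mm at each end; its lowest 9 mm taper inward by 3 mm.
- grater_grip (a point): Middle of the grater plate's flange, 31.5 mm above its origin. The flange is 66 mm wide (x), 192 mm long (y), 7 mm thick, and can be gripped here across its width; in the tub it stands 3 mm out beyond the tub's long sides, so fingers may reach 20 mm below it.
- grater_end_a (a point): Point on top of the grater plate's flange, 75 mm from its middle along +y: a plain ribbed thumb rest on which to press that end down.
- grater_end_b (a point): The same thumb rest at the other end of the grater plate, 75 mm from its middle along -y.
- slicer: Slicing plate: the same frame as the grater plate (66 x 192 x 35 mm, same origin) but its steel panel has one slanting blade across a slot and no teeth. It lies right way up on the worktop beside the grater plate; which of the two is nearer the robot varies. To be left alone.
- hook_a (a joint): Outward bend of the hook at the tub's +y end, rad: 0 at rest (upright). The plate bends it to about 0.09 on its way down; it springs back to 0 once over the flange. The nose overlaps the flange by 5 mm, is flat underneath and slopes 31 degrees from upright above. It takes a downward push of about 8 to 16 N on that end of the plate.
- hook_b (a joint): The same for the hook at the tub's -y end.
- mug: White mug, 83 x 117 mm, 94 mm tall, standing behind the tub. To be left alone. Origin at the centre of its underside.
- egg_cup: White egg cup, 49 mm across, 52 mm tall, standing behind the tub. To be left alone. Origin at the centre of its underside.
- fork: Steel table fork, 206 x 28 x 13 mm, lying along the front edge of the worktop. To be left alone. Origin at its centre, underside.

How it is judged:
By the outcome, as a careful person would: the job done as asked, in the order asked, and still so for the second after the job is handed in, with the robot touching nothing.
It also fails if it takes over 51 s, if anything falls off the work surface, if the arm or the gripper's body presses on something with over 40 N, if the wrist force passes 120 N, or if a joint passes its speed limit or range.

## Robot

A 6-joint arm with a two-finger parallel gripper is mounted at the origin on a cart in front of the work surface, level with it; the furniture and walls round the work are solid. World frame = base frame: x ahead of the robot, y to its left, z up, the work surface at z = 0. Lengths are in m, angles in rad, forces in N, time in s.
With the tool pointing down it reaches from about 0.375 to 0.9 m from the base axis. Payload 3.1 kg.
Tool frame: the origin (TCP) lies on the centre line of the jaws, within the pads' length; the fingertips stand 22 mm ahead of it and the grasp point (between the pads) lies 3 mm ahead of it; z points along the fingers, y is the line along which they close (so a half turn about z gives the same grasp; the last joint's range is limited). The gripper opens to 85 mm and grips with 20 to 120 N. Pads are 22 mm wide; open, the fingers measure 114 mm over their backs; the gripper's body (76 mm by 85 mm) begins 54 mm behind the grasp point. The pads swing forward as they close: fully open they stand 13 mm farther back than shut.
Start: joints at [0.989, 0.527, 1.433, -0, 1.181, -0.178], TCP at [0.246, 0.575, 0.253] pointing down, gripper open.
Joint ranges: [-3.08, 3.08], [-0.75, 2.2], [0.22, 2.44], [-1.43, 4.57], [0, 2.65], [-2.85, 2.85]. Speed limits (rad/s): [2.79, 2.79, 3.14, 3.14, 3.14, 3.14].

## Interface

Orientations are given as a unit quaternion [x, y, z, w].
In Python, from station import manip, cam, sign_off gives the robot as it stands (manip), with the cameras (cam) and the job as plain functions.
- The arm moves only by the tool drive_effector, called after "Emit:" by a JSON object that holds its "method" and its "body", one argument or row to a line. Schema: {"type":"object","properties":{"deltas":{"type":"array","items":{"type":"array","items":{"type":"number"},"minItems":5,"maxItems":5},"minItems":1,"maxItems":20},"force":{"type":"number"},"only":{"type":"string"},"quiet":{"type":"boolean"},"lines":{"type":"string"}},"required":["deltas"],"additionalProperties":false}. deltas is a list of rows, 1 to 20 of them, each of 5 numbers: dx, dy, dz in units of 50 mm, then a turn about the tool's z in rad, then the opening from 0.0 (shut) to 1.0 (fully open); each row is the pose to reach, as a shift and turn from the pose commanded when the call began, along the tool's axes at that moment; what a row does not reach only later rows make up. A row lasts 1/10 s, in which the tool goes at most 0.05 m and 0.15 rad, less where a joint would pass 70% of its speed; a pose out of reach is approached as far as the arm can. The fingers move at their own pace and stop on an object; force is the grip in N (left out, the last holds). Time passes only in rows, so rows that do not move let the fingers close. The tool returns the time, the measured TCP pose, the force, the opening and the grip force at its end. only (a regular expression) keeps the lines of the reply that match it, lines (a string "A,B") keeps lines A to B, and quiet returns only ok. Input that does not fit is refused with a message, and nothing moves.
- manip.sense(): the state, without advancing time (a new reading comes with each control period).
- cam.snapshot(name): name is "side" or "top"; returns a dict with "pixels" (384x512x3 uint8, red, green, blue), "range_z" (384x512 float32, m along the optical axis (not along the pixel's ray), 0 where there is no reading), "fov_y" (degrees; the focal length in pixels is half the picture's height over the tangent of half this angle, whatever the lens; pixels are square), "cx", "cy" (the principal point, pixels), "R" (3x3) and "t" (3): a world point X has camera coordinates R X + t. Camera axes: x right, y down, z forward; pixel columns grow to the right and rows downward; lengths in m; the calibration is good to about 2 mm. A picture is of the moment at which its call begins.
- sign_off(): hands the job in; it is judged then, once.
The state is a dict: "t": time; "q": joint angles; "qd": joint speeds; "tau": joint torques, N m; "tcp_pos": TCP position; "tool_rot": TCP orientation; "force": force on the tool from outside, world axes, zero at the start; "ft_torque": the same for the moment, N m; "finger_gap": opening from 0.0 (shut) to 1.0 (fully open); "gripper_force": force on a finger pad.
Only numpy, scipy, OpenCV 4.12 (cv2) and the standard library are available. Lean on these libraries where they do the work, as an engineer would, in place of code of your own. Each camera call takes 0.05 s, during which the arm holds its last target. There are 200 camera calls.

## Working session

There is one attempt and no reset: what is moved stays moved. The work goes in short steps, Python scripts to look and compute and a tool call to move; the robot and the scene stay as the last step left them, time stands still between calls to the robot, and variables do not carry over. Pictures are saved under pics/ and viewed, at most 10 in all, crops included, and the job is handed in when it is done.

```bash
ls; mkdir -p pics
```

Create h.py:
```python
import numpy as np, cv2
from station import manip, cam, sign_off
def snap(n):
    s=cam.snapshot(n); s['f']=192/np.tan(np.radians(s['fov_y'])/2); return s
def pts(s):
    z=s['range_z']; v,u=np.mgrid[:z.shape[0],:z.shape[1]]
    P=np.stack([(u-s['cx'])/s['f']*z,(v-s['cy'])/s['f']*z,z],-1)
    return (P-s['t'])@np.asarray(s['R'])
def ray(s,u,v,h):
    R=np.asarray(s['R']);d=R.T@np.array([(u-s['cx'])/s['f'],(v-s['cy'])/s['f'],1]);o=-R.T@s['t']
    return o+d*(h-o[2])/d[2]
```

Run:
```python
from h import *
for n in('top','side'):
    s=snap(n); cv2.imwrite(f'pics/{n}0.png',s['pixels'][...,::-1]); np.savez(f'{n}0.npz',**s)
    print(n,-np.asarray(s['R']).T@s['t'],np.asarray(s['R'])[2],s['fov_y'])
st=manip.sense();print({k:st[k] for k in('t','tcp_pos','tool_rot','finger_gap','force')})
```

```text
pics
station.py
top [0.38014325 0.05336257 1.22130632] [ 0.12825641 -0.00544602 -0.99172609] 47.889668874954225
side [0.7067604 1.0130141 0.6067588] [-0.13931443 -0.87004546 -0.47287671] 53.80065370552495
{'t': 0.1, 'tcp_pos': array([0.24518943, 0.57423174, 0.25240809]), 'tool_rot': array([ 2.00533962e-01,  9.79686234e-01, -9.31019294e-04, -3.83702420e-04]), 'finger_gap': 0.997865436962685, 'force': array([-0.60977635, -0.87406944, -0.79717512])}
```

View pics/top0.png

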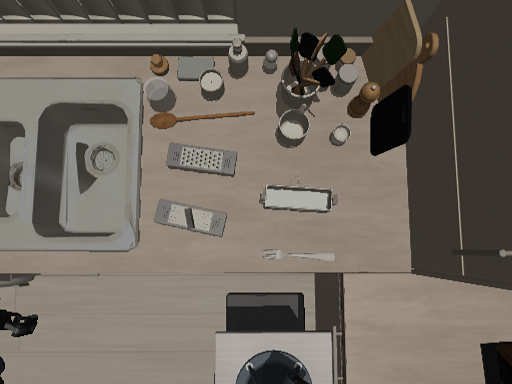

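View pics/side0.png

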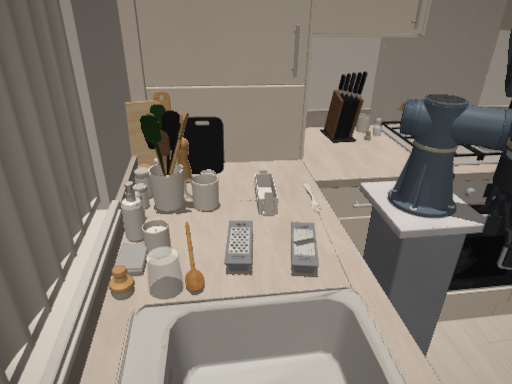

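The top view shows the toothed grater at px (201,159), the slicer with its slanting blade at (190,217), and the tub at (298,198) with hooks at (264,198) and (334,199). The side view confirms this: grater at (239,244), slicer at (303,245), tub at (265,192). Next I'll measure the grater and tub.

Create m.py:
```python
from h import *
def load(n): return dict(np.load(n))
def rect(s,h,lo,hi,box,name):
    P=pts(s); z=P[...,2]
    m=((z>lo)&(z<hi)&(P[...,0]>box[0])&(P[...,0]<box[1])&(P[...,1]>box[2])&(P[...,1]<box[3])&(s['range_z']>0))
    q=P[m]; print(name,m.sum(),'z pct',np.percentile(q[:,2],[5,50,95]).round(4))
    v,u=np.nonzero(m)
    w=np.array([ray(s,a,b,h)[:2] for a,b in zip(u,v)])*1000
    for nm,k in(('depth',q[:,:2]*1000),('ray',w)):
        (c,sz,a)=cv2.minAreaRect(k.astype(np.float32)); print('  ',nm,np.round(c,1),np.round(sz,1),round(a,2))
```

Run:
```python
from m import *
for n in('top0','side0'):
    s=load(n+'.npz');s={k:(v if v.ndim else float(v)) for k,v in s.items()}
    # approximate world of seeds
    if n=='top0':
        for nm,u,v,h in(('gr',201,159,.035),('sl',190,217,.035),('tub',298,198,.055),('hl',264,198,.08),('hr',334,199,.08),('mug',293,125,.09),('egg',341,134,.05),('fork',298,255,.01)): print(nm,ray(s,u,v,h).round(3),pts(s)[v,u].round(3))
        g=ray(s,201,159,.035);t=ray(s,298,198,.055)
    rect(s,.035,.022,.05,(g[0]-.06,g[0]+.06,g[1]-.12,g[1]+.12),n+' grater')
    rect(s,.055,.045,.062,(t[0]-.06,t[0]+.06,t[1]-.13,t[1]+.13),n+' tub rim')
    rect(s,.0815,.068,.09,(t[0]-.06,t[0]+.06,t[1]-.13,t[1]),n+' hook -y')
    rect(s,.0815,.068,.09,(t[0]-.06,t[0]+.06,t[1],t[1]+.13),n+' hook +y')
s=load('top0.npz');im=s['pixels'][100:280,130:370]
cv2.imwrite('pics/c1.png',cv2.resize(im,None,fx=3.3,fy=3.3,interpolation=2)[...,::-1])
```

```text
gr [0.623 0.199 0.035] [0.622 0.198 0.044]
sl [0.462 0.227 0.035] [0.461 0.227 0.037]
tub [ 0.511 -0.068  0.055] [ 0.517 -0.074  0.003]
hl [0.509 0.025 0.08 ] [0.51  0.025 0.069]
hr [ 0.505 -0.161  0.08 ] [ 0.506 -0.163  0.072]
mug [ 0.705 -0.054  0.09 ] [ 0.728 -0.062  0.011]
egg [ 0.691 -0.191  0.05 ] [ 0.697 -0.196  0.027]
fork [ 0.357 -0.07   0.01 ] [ 0.357 -0.07   0.017]
top0 grater 1593 z pct [0.0318 0.0358 0.0396]
   depth [626.8 199. ] [192.3  66.9] 81.77
   ray [626.3 198.6] [191.7  66.1] 81.86
top0 tub rim 263 z pct [0.0467 0.0542 0.0587]
   depth [514.3 -68.7] [200.7  60.6] 85.81
   ray [513.8 -68.9] [201.1  61. ] 85.87
top0 hook -y 46 z pct [0.069  0.0755 0.0831]
   depth [ 507.4 -164.8] [ 9.7 25.5] 86.41
   ray [ 506.7 -163.7] [10.6 24.2] 88.54
top0 hook +y 37 z pct [0.0693 0.0744 0.0822]
   depth [521.   26.7] [ 9.8 25.7] 81.71
   ray [520.1  26.9] [ 9.8 25. ] 81.69
side0 grater 1136 z pct [0.0341 0.0366 0.0387]
   depth [627.  200.7] [194.   65.9] 81.8
   ray [627.3 203.1] [201.2  65.8] 81.82
side0 tub rim 220 z pct [0.0456 0.0543 0.0593]
   depth [514.4 -66.8] [205.   60.2] 85.82
   ray [514.9 -64.8] [222.   61.6] 85.63
side0 hook -y 33 z pct [0.0701 0.0759 0.0816]
   depth [ 507.4 -164.6] [14.1 21.5] 85.37
   ray [ 509.7 -150.5] [34.3 20.7] 81.39
side0 hook +y 40 z pct [0.0693 0.0757 0.0824]
   depth [520.9  32.8] [ 6.9 24. ] 76.11
   ray [522.7  44.4] [26.2 23.9] 80.72
```

View pics/c1.png

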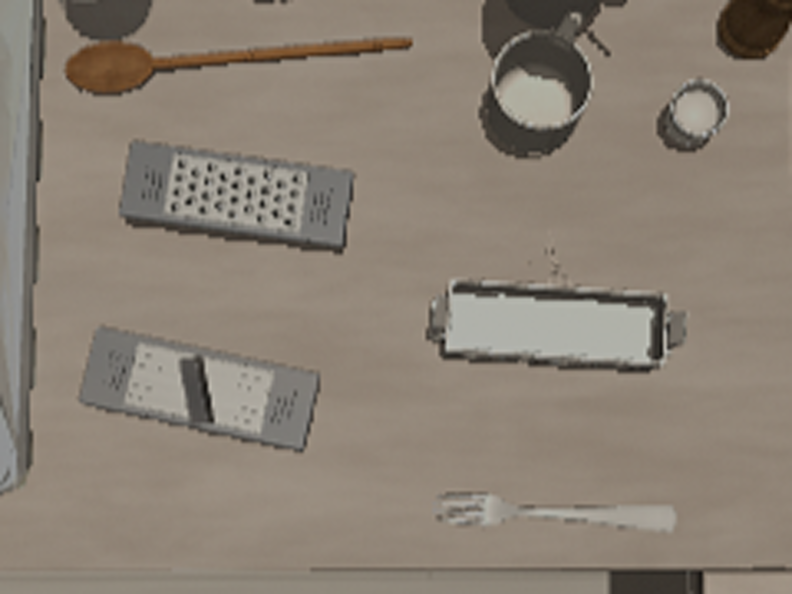

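Both views agree:
- **Grater:** centre (0.627, 0.199), top at z 0.036, long axis at 81.8°.
- **Tub:** centre (0.514, -0.068), rim at z 0.054, hook tops at 0.082, long axis at 85.9°.

Sizes match the text. I'll move above the grater first.

Units first: shifts go in units of 50 mm. So 0.05 m is 1, -0.499 m is -9.98.

Emit:
{"method": "drive_effector", "body": {
  "deltas": [
    [-0.8,-0.32,0,0.1,1],
    [-1.6,-0.62,0,0.22,1],
    [-2.4,-0.94,0,0.34,1],
    [-3.2,-1.24,0,0.46,1],
    [-4,-1.56,0,0.58,1],
    [-4.8,-1.88,0,0.7,1],
    [-5.6,-2.18,0,0.82,1],
    [-6.4,-2.5,0,0.94,1],
    [-7.2,-2.82,0,1.06,1],
    [-8,-3.12,0.4,1.18,1],
    [-8.8,-3.44,1,1.28,1],
    [-9.4,-3.68,1.6,1.311,1],
    [-9.8,-3.82,2.2,1.311,1],
    [-9.98,-3.9,2.6,1.311,1],
    [-9.98,-3.9,2.6,1.311,1],
    [-9.98,-3.9,2.6,1.311,1]
  ],
  "force": 100
}}

```text
t: 1.7
tcp_pos: [0.6272, 0.1994, 0.1229]
tool_rot: [0.756, 0.654, -0.001, -0.001]
force: [-0.3, 1.6, 0.5]
finger_gap: 0.998
gripper_force: 0.0
```

Create g.py:
```python
# offset in tool axes from the measured pose to a goal: python3 g.py x y z yaw_of_tool_y_deg
import sys; from h import *
from scipy.spatial.transform import Rotation as Ro
x,y,z,a=map(float,sys.argv[1:]); st=manip.sense(); R=Ro.from_quat(st['tool_rot']).as_matrix()
d=R.T@(np.array([x,y,z])-st['tcp_pos']); ya=np.degrees(np.arctan2(R[1,1],R[0,1])); e=(a-ya+90)%180-90
print('t',round(st['t'],2),'tcp',st['tcp_pos'].round(4),'d',d.round(4),'turn',round(-np.radians(e),4),'q',np.round(st['q'],2),'F',st['force'].round(1),'gap',round(st['finger_gap'],3),'zaxis',R[:,2].round(4))
```

```bash
python3 g.py 0.627 0.1993 0.0345 -8.2
```

```text
t 1.7 tcp [0.6272 0.1994 0.1229] d [-0.0001 -0.0001  0.0884] turn -0.0014 q [0.14 0.73 1.45 0.   0.97 0.28] F [-0.3  1.6  0.5] gap 0.998 zaxis [-0.0018  0.     -1.    ]
```

Converted, 0.03 m is 0.6, 0.089 m is 1.78.

Emit:
{"method": "drive_effector", "body": {
  "deltas": [
    [0,0,0.6,0,1],
    [0,0,1.2,0,1],
    [0,0,1.6,0,1],
    [0,0,1.78,0,1],
    [0,0,1.78,0,1],
    [0,0,1.78,0,0.6],
    [0,0,1.78,0,0.6],
    [0,0,1.78,0,0.6],
    [0,0,1.78,0,0.6],
    [0,0,1.78,0,0.6],
    [0,0,1.78,0,0.6]
  ],
  "force": 100
}}

```text
t: 2.8
tcp_pos: [0.6292, 0.1999, 0.0372]
tool_rot: [0.756, 0.654, 0.002, 0.001]
force: [-1.4, 0.6, 5.9]
finger_gap: 0.735
gripper_force: 108.7
```

```bash
python3 g.py 0.627 0.1993 0.0345 -8.2
```

```text
t 2.8 tcp [0.6292 0.1999 0.0372] d [-0.0009 -0.0021  0.0027] turn -0.0007 q [0.14 0.85 1.47 0.   0.82 0.28] F [-1.4  0.6  5.9] gap 0.735 zaxis [ 4.e-03  9.e-04 -1.e+00]
```

Converted, -0.13 m is -2.6, -0.09 m is -1.8.

Emit:
{"method": "drive_effector", "body": {
  "deltas": [
    [0,0,-0.4,0,0.6],
    [0,0,-1,0,0.6],
    [0,0,-1.8,0,0.6],
    [0,0,-2.6,0,0.6],
    [0,0,-2.6,0,0.6],
    [0,0,-2.6,0,0.6]
  ]
}}

```text
t: 3.4
tcp_pos: [0.6284, 0.1995, 0.1663]
tool_rot: [0.756, 0.654, 0.001, 0.001]
force: [-0.0, -0.3, -2.8]
finger_gap: 0.738
gripper_force: 110.4
```

```bash
python3 g.py 0.5142 -0.0684 0.167 -4.1
```

Run:
```python
from m import *
g=manip.sense()['tcp_pos']
for n in('top','side'):
    s=snap(n);np.savez(n+'1.npz',**s)
    rect(s,g[2],g[2]-.012,g[2]+.012,(g[0]-.07,g[0]+.07,g[1]-.12,g[1]+.12),n)
    # ends only
    for sg in(1,-1): 
        P=pts(s);m=(P[...,2]>g[2]-.012)&(P[...,2]<g[2]+.012)&(abs(P[...,0]-g[0])<.06)&(sg*(P[...,1]-g[1])>.06)&(sg*(P[...,1]-g[1])<.11)
        print(sg,m.sum(),np.median(P[m],0).round(4) if m.sum() else '')
    cv2.imwrite(f'pics/{n}1.png',s['pixels'][...,::-1])
```

```text
t 3.4 tcp [0.6284 0.1995 0.1663] d [-0.2815 -0.0745 -0.0012] turn -0.0724 q [ 0.14  0.67  1.42 -0.    1.05  0.28] F [-0.  -0.3 -2.8] gap 0.738 zaxis [ 3.5e-03  5.0e-04 -1.0e+00]
top 804 z pct [0.1612 0.1644 0.1676]
   depth [628.6 197.4] [191.3  66.7] 80.94
   ray [626.6 197.3] [191.1  66. ] 81.65
1 159 [0.6397 0.2763 0.1647]
-1 386 [0.6174 0.1212 0.1643]
side 1118 z pct [0.1613 0.1637 0.1664]
   depth [627.4 202.4] [192.1  87.5] 86.79
   ray [628.9 210.5] [195.1  89.1] 81.79
1 285 [0.6358 0.2814 0.1631]
-1 120 [0.6213 0.1241 0.1635]
```

View pics/side1.png

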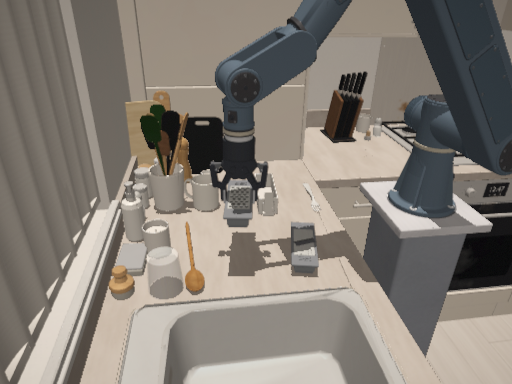

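The side picture shows the grater hanging level in the jaws at about (238,205). Both flange ends are at z≈0.164, 2 mm below the TCP, so TCP = plate origin + 37 mm. Now moving over the tub.

Emit:
{"method": "drive_effector", "body": {
  "deltas": [
    [-0.6,-0.16,0,-0.01,0.6],
    [-1.4,-0.38,0,-0.02,0.6],
    [-2.2,-0.58,0,-0.03,0.6],
    [-3,-0.8,0,-0.04,0.6],
    [-3.8,-1,0,-0.05,0.6],
    [-4.6,-1.22,0,-0.06,0.6],
    [-5.2,-1.38,0,-0.072,0.6],
    [-5.63,-1.49,0,-0.0724,0.6],
    [-5.63,-1.49,0,-0.0724,0.6],
    [-5.63,-1.49,0,-0.0724,0.6],
    [-5.63,-1.49,0,-0.0724,0.6]
  ],
  "force": 120
}}

```text
t: 4.6
tcp_pos: [0.5135, -0.0677, 0.1636]
tool_rot: [0.732, 0.682, -0.0, -0.001]
force: [-0.3, -0.0, -2.5]
finger_gap: 0.732
gripper_force: 132.2
```

```bash
python3 g.py 0.5142 -0.0684 0.110 -4.1
```

Run:
```python
from m import *
g=manip.sense()['tcp_pos'];print(g)
for n in('top','side'):
    s=snap(n);np.savez(n+'2.npz',**s)
    rect(s,g[2],g[2]-.012,g[2]+.006,(g[0]-.045,g[0]+.045,g[1]-.12,g[1]+.12),n)
    P=pts(s)
    for sg in(1,-1):
      for nm,a,b in(('plate',g[2]-.012,g[2]+.006),('hook',.066,.09)):
        m=(P[...,2]>a)&(P[...,2]<b)&(abs(P[...,0]-g[0])<.05)&(sg*(P[...,1]-g[1])>.075)&(sg*(P[...,1]-g[1])<.12)
        if m.sum(): print(nm,sg,m.sum(),np.median(P[m],0).round(4),'end y',np.percentile(P[m][:,1],[1,99]).round(4),'x',np.percentile(P[m][:,0],[1,99]).round(4))
    cv2.imwrite(f'pics/{n}2.png',s['pixels'][...,::-1])
```

```text
t 4.6 tcp [ 0.5135 -0.0677  0.1636] d [-0.0007  0.0008  0.0536] turn 0.0006 q [-0.35  0.52  1.78  0.    0.84 -0.28] F [-0.3 -0.  -2.5] gap 0.732 zaxis [-1.4e-03  9.0e-04 -1.0e+00]
[ 0.5134987  -0.06765399  0.16358413]
top 515 z pct [0.1584 0.1617 0.1652]
   depth [513.1 -56.6] [167.1  66.4] 85.16
   ray [513.1 -56.4] [166.8  65.8] 85.76
plate 1 198 [0.5166 0.017  0.1614] end y [0.0092 0.0269] x [0.487 0.552]
hook 1 24 [0.5194 0.03   0.0771] end y [0.0252 0.0328] x [0.5086 0.5334]
side 545 z pct [0.1587 0.1632 0.1654]
   depth [513.2 -65.2] [ 87.4 192.9] 2.39
   ray [513.4 -57.3] [210.5  87.6] 82.32
plate 1 106 [0.5189 0.0238 0.1621] end y [0.0083 0.0301] x [0.4875 0.551 ]
hook 1 44 [0.5209 0.0328 0.075 ] end y [0.0246 0.038 ] x [0.508  0.5332]
plate -1 30 [ 0.502  -0.1521  0.1627] end y [-0.1626 -0.1434] x [0.4744 0.5287]
hook -1 2 [ 0.5184 -0.1603  0.0681] end y [-0.1624 -0.1582] x [0.5181 0.5187]
```

View pics/top2.png

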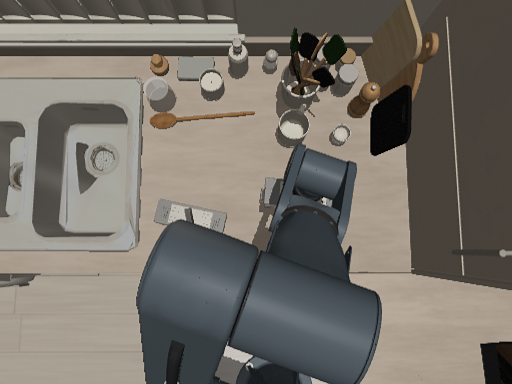

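The top view is mostly blocked by the arm, but the plate's +y end shows at (270,193), lined up with the tub. I'll lower it partway into the mouth with the 0.8 mm correction.

Emit:
{"method": "drive_effector", "body": {
  "deltas": [
    [-0.014,0.016,0.4,0,0.6],
    [-0.014,0.016,0.8,0,0.6],
    [-0.014,0.016,1.1,0,0.6],
    [-0.014,0.016,1.26,0,0.6],
    [-0.014,0.016,1.36,0,0.6],
    [-0.014,0.016,1.46,0,0.6],
    [-0.014,0.016,1.552,0,0.6],
    [-0.014,0.016,1.552,0,0.6],
    [-0.014,0.016,1.552,0,0.6]
  ]
}}

```text
t: 5.6
tcp_pos: [0.5146, -0.0694, 0.0869]
tool_rot: [0.732, 0.681, 0.0, 0.0]
force: [0.4, 0.4, -1.6]
finger_gap: 0.732
gripper_force: 132.2
```

```bash
python3 g.py 0.5142 -0.0684 0.081 -4.1
```

```text
t 5.6 tcp [ 0.5146 -0.0694  0.0869] d [ 0.001  -0.0005  0.0059] turn -0.0001 q [-0.35  0.65  1.83 -0.    0.66 -0.28] F [ 0.4  0.4 -1.6] gap 0.732 zaxis [ 5.e-04 -2.e-04 -1.e+00]
```

Converted, 0.009 m is 0.18, 0.006 m is 0.12.

Emit:
{"method": "drive_effector", "body": {
  "deltas": [
    [0.014,-0.006,0.06,0,0.6],
    [0.014,-0.006,0.12,0,0.6],
    [0.014,-0.006,0.18,0,0.6],
    [0.014,-0.006,0.18,0,0.6],
    [0.014,-0.006,0.18,0,0.6]
  ]
}}

```text
t: 6.1
tcp_pos: [0.5152, -0.0689, 0.0788]
tool_rot: [0.732, 0.681, 0.001, 0.001]
force: [-0.1, 1.5, 6.2]
finger_gap: 0.731
gripper_force: 133.1
```

```bash
python3 g.py 0.5142 -0.0684 0.064 -4.1
```

```text
t 6.1 tcp [ 0.5152 -0.0689  0.0788] d [ 0.0004 -0.0011  0.0148] turn -0.0003 q [-0.35  0.67  1.83  0.    0.64 -0.28] F [-0.1  1.5  6.2] gap 0.731 zaxis [ 2.8e-03 -9.0e-04 -1.0e+00]
```

Contact came at the expected height on the hook noses. Next is the straight push.

Converted, 0.008 m is 0.16, 0.006 m is 0.12.

Emit:
{"method": "drive_effector", "body": {
  "deltas": [
    [0,-0.01,0.04,0,0.6],
    [0,-0.01,0.08,0,0.6],
    [0,-0.01,0.12,0,0.6],
    [0,-0.01,0.16,0,0.6],
    [0,-0.01,0.16,0,0.6]
  ]
}}

```text
t: 6.6
tcp_pos: [0.5149, -0.0679, 0.0709]
tool_rot: [0.732, 0.681, 0.001, 0.001]
force: [2.2, 6.3, 4.6]
finger_gap: 0.732
gripper_force: 133.1
```

```bash
python3 g.py 0.5142 -0.0684 0.064 -4.1
```

```text
t 6.6 tcp [ 0.5149 -0.0679  0.0709] d [-0.0006 -0.0007  0.0069] turn 0.0002 q [-0.35  0.68  1.84  0.    0.62 -0.28] F [2.2 6.3 4.6] gap 0.732 zaxis [ 3.6e-03 -1.0e-04 -1.0e+00]
```

Emit:
{"method": "drive_effector", "body": {
  "deltas": [
    [0,-0.01,0.04,0,0.6],
    [-0.01,-0.01,0.08,0,0.6],
    [-0.01,-0.01,0.12,0,0.6],
    [-0.01,-0.01,0.16,0,0.6],
    [-0.01,-0.01,0.16,0,0.6]
  ]
}}

```text
t: 7.1
tcp_pos: [0.5139, -0.0689, 0.0643]
tool_rot: [0.732, 0.681, 0.001, 0.001]
force: [-3.0, 3.2, 23.3]
finger_gap: 0.735
gripper_force: 134.9
```

```bash
python3 g.py 0.5142 -0.0684 0.064 -4.1
```

```text
t 7.1 tcp [ 0.5139 -0.0689  0.0643] d [0.0006 0.0003 0.0003] turn -0.0003 q [-0.35  0.69  1.84  0.    0.6  -0.28] F [-3.   3.2 23.3] gap 0.735 zaxis [ 2.7e-03 -5.0e-04 -1.0e+00]
```

Converted, 0.004 m is 0.08, 0.002 m is 0.04.

Emit:
{"method": "drive_effector", "body": {
  "deltas": [
    [0,0,0.04,0,0.6],
    [0,0,0.08,0,0.6],
    [0,0,0.08,0,0.6]
  ]
}}

```text
t: 7.4
tcp_pos: [0.5139, -0.069, 0.0642]
tool_rot: [0.732, 0.681, 0.001, 0.002]
force: [-8.9, 5.7, 55.2]
finger_gap: 0.733
gripper_force: 138.2
```

```bash
python3 g.py 0.5142 -0.0684 0.064 -4.1
```

Run:
```python
from m import *
s=snap('side');np.savez('side3.npz',**s);P=pts(s);g=manip.sense()['tcp_pos']
ax=np.array([.0715,.9974])
L=(P[...,:2]-g[:2])@ax; W=(P[...,:2]-g[:2])@np.array([ax[1],-ax[0]])
for sg in(1,-1):
    for lo,hi in((.06,.085),(.085,.094),(.094,.108)):
        m=(abs(W)<.033)&(sg*L>lo)&(sg*L<hi)&(P[...,2]>.04)&(P[...,2]<.1)
        if m.sum():print(sg,lo,m.sum(),np.percentile(P[m][:,2],[5,25,50,75,95]).round(4))
cv2.imwrite('pics/side3.png',cv2.resize(s['pixels'][130:260,190:350],None,fx=4,fy=4,interpolation=2)[...,::-1])
```

```text
t 7.4 tcp [ 0.5139 -0.069   0.0642] d [0.0006 0.0002 0.0002] turn -0.0 q [-0.35  0.69  1.84  0.    0.6  -0.28] F [-8.9  5.7 55.2] gap 0.733 zaxis [ 0.0042 -0.0013 -1.    ]
1 0.06 55 [0.0505 0.0627 0.0634 0.0639 0.065 ]
1 0.085 64 [0.0415 0.0458 0.0513 0.0627 0.0645]
1 0.094 131 [0.0415 0.0516 0.0611 0.069  0.0798]
-1 0.06 50 [0.0627 0.0633 0.0641 0.0646 0.0654]
-1 0.085 15 [0.0615 0.0632 0.0638 0.0652 0.0695]
-1 0.094 14 [0.0604 0.0619 0.0626 0.066  0.068 ]
```

View pics/side3.png

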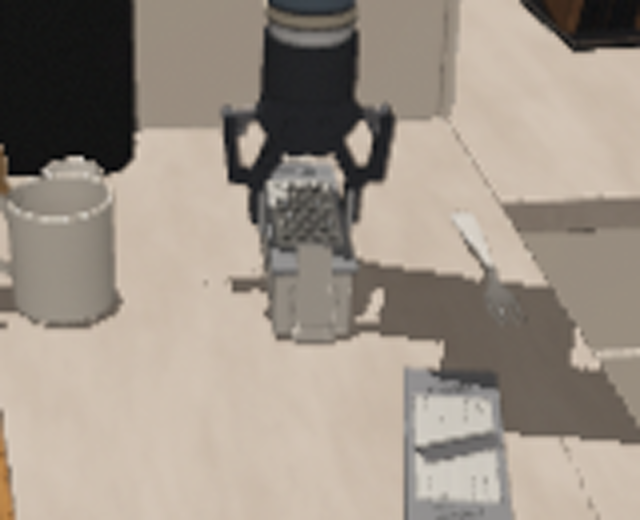

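The crop shows the plate down in the tub with the near hook upright at (313,290). Travel stopped hard at 55 N, and both ends read the same height (~0.0635, and this camera reads about 1.5 mm high). Now I'll unload, release and back off to check.

Converted, -0.006 m is -0.12, -0.004 m is -0.08.

Emit:
{"method": "drive_effector", "body": {
  "deltas": [
    [0,0,-0.04,0,0.6],
    [0,0,-0.08,0,0.6],
    [0,0,-0.12,0,0.6],
    [0,0,-0.12,0,0.6],
    [0,0,-0.12,0,1],
    [0,0,-0.12,0,1],
    [0,0,-0.12,0,1],
    [0,0,-0.12,0,1],
    [0,0,-0.12,0,1]
  ]
}}

```text
t: 8.35
tcp_pos: [0.513, -0.069, 0.0634]
tool_rot: [0.732, 0.681, -0.0, -0.0]
force: [-0.6, 0.3, 0.7]
finger_gap: 0.998
gripper_force: 0.0
```

```bash
python3 g.py 0.5142 -0.0684 0.2 -4.1
```

```text
t 8.35 tcp [ 0.513  -0.069   0.0634] d [ 0.0007  0.0011 -0.1366] turn -0.0001 q [-0.35  0.7   1.84 -0.    0.6  -0.28] F [-0.6  0.3  0.7] gap 0.998 zaxis [-6.e-04  2.e-04 -1.e+00]
```

Emit:
{"method": "drive_effector", "body": {
  "deltas": [
    [0,0,-0.4,0,1],
    [0,0,-1,0,1],
    [0,0,-2,0,1],
    [0,0,-3,0,1],
    [0,0,-3.8,0,1],
    [0.8,0,-4,0,1],
    [1.8,0,-4,0,1],
    [2.8,0,-4,0,1],
    [3.8,0,-4,0,1],
    [4.8,0,-4,0,1],
    [5.8,0,-4,0,1],
    [6.6,0,-4,0,1],
    [7.2,0,-4,0,1],
    [7.2,0,-4,0,1],
    [7.2,0,-4,0,1]
  ]
}}

```text
t: 9.85
tcp_pos: [0.5382, 0.2904, 0.2631]
tool_rot: [0.731, 0.682, -0.001, -0.0]
force: [-0.6, -0.5, 0.2]
finger_gap: 1.001
gripper_force: 0.0
```

Run:
```python
from m import *
g=np.array([.5142,-.0684])
for n in('top','side'):
    s=snap(n);P=pts(s)
    rect(s,.062,.055,.068,(.44,.59,-.175,.04),n)
    ax=np.array([.0715,.9974]); L=(P[...,:2]-g)@ax; W=(P[...,:2]-g)@np.array([ax[1],-ax[0]])
    for sg in(1,-1):
        m=(abs(W)<.03)&(sg*L>.06)&(sg*L<.088)&(P[...,2]>.05)
        print(sg,'flange z',m.sum(),np.median(P[m][:,2]).round(4),end=' ')
        m=(abs(W)<.02)&(sg*L>.08)&(sg*L<.12)&(P[...,2]>.073)
        print('hook top',m.sum(),np.percentile(L[m],[2,50,98]).round(4),'z',P[m][:,2].max().round(4))
    c=(slice(90,280),slice(140,370)) if n=='top' else (slice(130,280),slice(190,350))
    cv2.imwrite(f'pics/{n}4.png',cv2.resize(s['pixels'][c],None,fx=3,fy=3,interpolation=2)[...,::-1])
```

```text
top 1684 z pct [0.0592 0.063  0.0665]
   depth [512.5 -72.1] [195.1  66.5] 86.06
   ray [512.3 -72.6] [196.2  66. ] 85.95
1 flange z 227 0.0627 hook top 23 [0.0919 0.0953 0.0982] z 0.0835
-1 flange z 225 0.0626 hook top 31 [-0.1039 -0.1013 -0.0972] z 0.0849
side 509 z pct [0.0602 0.0641 0.0663]
   depth [513.  -67.4] [199.3  65.8] 85.84
   ray [513.3 -68. ] [217.   66.1] 85.65
1 flange z 58 0.0637 hook top 23 [0.0949 0.098  0.1016] z 0.0837
-1 flange z 44 0.0641 hook top 6 [-0.1049 -0.099  -0.0969] z 0.0822
```

View pics/top4.png

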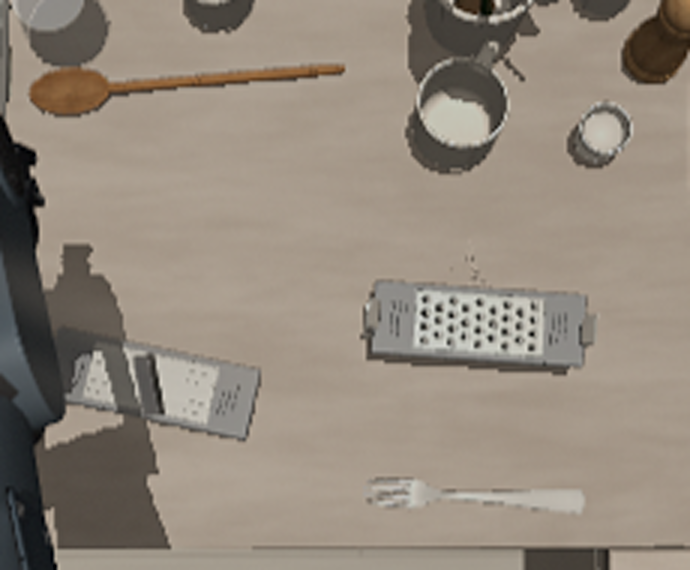

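View pics/side4.png

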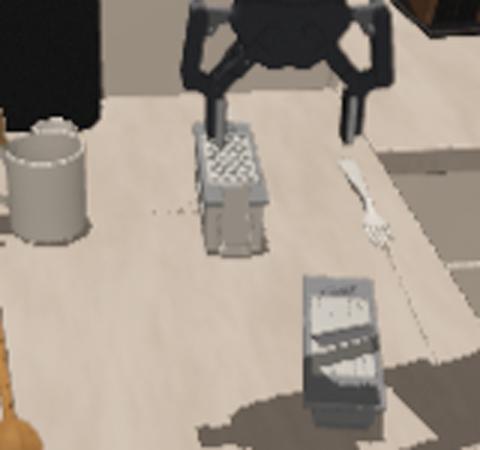

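The top crop shows the grater in the tub with hooks at (372,315) and (588,330). The slicer, mug, egg cup and fork haven't moved. I'll check hook uprightness by comparing with the first picture using the same measure.

Run:
```python
from m import *
ax=np.array([.0715,.9974])
a=load('top0.npz');a={k:(v if v.ndim else float(v)) for k,v in a.items()}
for nm,s,c in(('before',a,(514.2,-68.6)),('now',snap('top'),(512.6,-71))):
    g=np.array(c)/1e3;P=pts(s);L=(P[...,:2]-g)@ax; W=(P[...,:2]-g)@np.array([ax[1],-ax[0]])
    for th in(.068,.073,.077):
        e=[np.percentile(sg*L[(abs(W)<.02)&(sg*L>.08)&(sg*L<.12)&(P[...,2]>th)],[5,50,95])*1000 for sg in(1,-1)]
        print(nm,th,(e[0]+e[1]).round(1),'mid',((e[0]-e[1])/2).round(1)[1])
```

```text
before 0.068 [182.9 193.  201.9] mid -0.5
before 0.073 [190.  196.6 202.2] mid -0.2
before 0.077 [194.8 198.9 201.5] mid -0.7
now 0.068 [185.4 193.7 202.2] mid -0.3
now 0.073 [188.5 196.8 202.2] mid -0.4
now 0.077 [193.9 199.3 202.4] mid -0.7
```

The hook separation is the same as at rest (196.8 vs 196.6 mm), so both hooks have snapped back. The flange is level at 62–63 mm, so I'm handing in.

```bash
python3 -c "
from station import manip, cam, sign_off
print(sign_off())"
```

```text
the job is handed in; nothing more can be done
None
```

The coarse grater plate sits level and fully home in the upright tub, with both hooks measured back at rest over it; the slicing plate, mug, egg cup and fork weren't touched, and the job was handed in after about 10 s of robot time.

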